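# Un-nest the parts trays and slide each into its own size row

### The job

Three parts trays stand nested in one another: sort them into their size rows by sliding them along the desk, never lifting or tipping them. First draw the blue small tray out of the nest through the open end of the orange one and slide it into the narrow aluminium row, right up against the blue tray that is already there; then draw the orange medium tray out of the other end of the green tray and slide it into the wide row, right up against the orange tray there. Leave the green large tray standing where it is, and do not disturb the other things on the desk.

Things in the scene. Friction and masses are not known exactly. Their poses are not given: they have to be found in the camera images.
- small_tray: blue open-topped tray with four walls, 70 wide (own x) x 76 long (own y) x 24 high, walls 3 thick, floor 2.5 thick, about 70 g. Origin: centre of its underside. At the start it stands inside the orange tray, underside 5 mm above the desk, 2 mm play each side; it can slide out only towards its own +y. A closed gripper let down inside it, just above the floor, can hook an end wall from the inside and tow it.
- medium_tray: orange open-topped tray, 80 wide (own x) x 82 long (own y) x 28 high, walls 3 thick, floor 2.5 thick, about 150 g; one end wall at its own -y end, the +y end is open. Origin: centre of its underside. At the start it stands inside the green tray, underside 2.5 mm above the desk, 2.5 mm play each side. Once empty, it can be towed towards its own -y by hooking its end wall from the inside.
- large_tray: green channel-shaped tray, 91 wide (own x) x 84 long (own y) x 31 high, walls 3 thick, floor 2.5 thick, about 600 g, loose on the desk, open at both ends (+y and -y). Origin: centre of its underside, on the desk.
- narrow_row: fixed aluminium row for small trays: two rails 12 high and 6 thick along its own y, 77 apart, with a fixed blue tray 76 long at the far end. Origin: on the desk, centre of the empty place; a small tray centred within 1 mm of it touches the fixed tray. A tray enters moving along the row's own +y, its own y along the row's. The rails begin at y = -20 mm; before them flared guides reach to y = -46 mm, opening to about 100 mm.
- wide_row: fixed aluminium row for medium trays: two rails 12 high and 6 thick along its own y, 87 apart, with a fixed orange tray 82 long at the far end. Origin: on the desk, centre of the empty place; a medium tray centred within 1 mm of it touches the fixed tray. A tray enters moving along the row's own -y, end wall first, its own y along the row's. The rails begin at y = +20 mm; before them flared guides reach to y = +46 mm, opening to about 110 mm.
- red_driver: precision screwdriver with a red handle, 10x144x10 (mm), a bystander; origin at the centre of its underside
- paste_tin: flat round solder paste tin, 60 across, 17 high (mm), a bystander; origin at the centre of its underside
- wire_spool: wire spool with blue flanges, 46 across, 22 high (mm), a bystander; origin at the centre of its underside
- tape_roll: roll of white tape, 66 across, 30 high (mm), a bystander; origin at the centre of its underside
Things that resemble listed ones, but are neither listed nor needed, are in the scene too. Leave any yellow look-alike of the small_tray alone.

How it is judged:
By the outcome, as a careful person would: the job done as asked, in the order asked, and still so for the second after the job is handed in, with the robot touching nothing.
It also fails if it takes over 67 s, if anything falls off the work surface, if the arm or the gripper's body presses on something with over 40 N, if the wrist force passes 120 N, or if a joint passes its speed limit or range.

### The arm

A 6-joint arm with a two-finger parallel gripper is mounted at the origin on a cart in front of the work surface, level with it; the furniture and walls round the work are solid. World frame = base frame: x ahead of the robot, y to its left, z up, the work surface at z = 0. Lengths are in m, angles in rad, forces in N, time in s.
With the tool pointing down it reaches from about 0.375 to 0.975 m from the base axis. Payload 3.8 kg.
Tool frame: the origin (TCP) lies at the centre of the arm's flange, where the gripper is bolted on; the fingertips stand 173 mm ahead of it and the grasp point (between the pads) lies 155 mm ahead of it; z points along the fingers, y is the line along which they close (so a half turn about z gives the same grasp; the last joint's range is limited). The gripper opens to 85 mm and grips with 20 to 120 N. Pads are 22 mm wide; open, the fingers measure 114 mm over their backs; the gripper's body (76 mm by 85 mm) begins 54 mm behind the grasp point. The pads swing forward as they close: fully open they stand 13 mm farther back than shut.
Start: joints at [-1.284, 0.264, 1.604, -0, 1.274, -0.037], TCP at [0.215, -0.64, 0.405] pointing down, gripper open.
Joint ranges: [-2.63, 2.63], [-0.94, 2.18], [0.31, 2.57], [-1.31, 4.45], [0, 2.66], [-2.55, 2.55]. Speed limits (rad/s): [2.57, 2.57, 3.14, 3.14, 3.14, 3.14].

### API

Orientations are given as a unit quaternion [x, y, z, w].
In Python, from workcell import r, get_image, camera_info, find_in, trace gives the robot as it stands.
- The arm moves only by the tool servo_tool, never from a script. Its argument "motion" is a list of rows, each a list of 5 numbers: the finger opening in cm, from 0 to 8.54, then the shift along the world's x, y, z in cm, then the turn about the world's z in rad. In form: [[hand, tx, ty, tz, roll], ...]. A call has exactly 10 rows; each row shifts and turns the commanded pose from where the row before left it; what a row does not reach is not made up. A row lasts 1/12 s, in which the tool goes at most 41.7 mm and 7.16 degrees, less where a joint would pass 70% of its speed; a pose out of reach is approached as far as the arm can. A call with a gripper value outside its range is refused whole. The fingers move at their own pace and stop on an object; "force" is the grip in N (left out, the last holds). Time passes only in rows, so rows that do not move let the fingers close, or fill a call up. It gives the time, the measured TCP pose, the force, the opening and the grip force at its end, in the units of the state.
- r.get_obs(): the state, without advancing time (a new reading comes with each control period).
- get_image(name): name is "side" or "top"; returns the picture (480x640x3 uint8, red, green, blue); there is no depth.
- camera_info(name): a dict with "K" (3x3 intrinsics, pixels), "pose" (4x4, takes a point from camera to world coordinates). Camera axes: x right, y down, z forward; pixel columns grow to the right and rows downward; lengths in m; the calibration is good to about 2 mm. A picture is of the moment at which its call begins. camera_info takes no time and is no camera call.
- r.hand_in(): hands the job in; it is judged then, once.
Trained networks look in the newest picture that a camera, given by its name, has taken for a name from the list of things; names that differ only in an ending like _2 or _b are one class to them, and where a whole thing is asked for, a point or a joint stands for the part that bears it (a point fixed in the world has none). Each returns a list of dicts, best first, with "p" (0 to 1); they miss things now and then, are a little off and sometimes report something else, mostly with a low value. They report only what shows in the picture. A call takes as long as a camera call. They do not tell look-alikes from the thing itself.
- find_in(camera, target): "box" ([left, top, right, bottom] as shares, 0 to 1, of the picture: columns of its width, rows of its height, round what is visible of it).
- trace(camera, target): "pixels" (480x640 bool, what is visible of it) and "box" ([left, top, right, bottom] as shares, 0 to 1, of the picture: columns of its width, rows of its height, round what is visible of it).
The state is a dict: "time": time; "qpos": joint angles; "joint_velocities": joint speeds; "joint_efforts": joint torques, N m; "ee_pos": TCP position; "tool_rot": TCP orientation; "force": force on the tool from outside, world axes, zero at the start; "wrist_torque": the same for the moment, N m; "width": opening from 0.0 (shut) to 1.0 (fully open); "gripper_force": force on a finger pad.
Only numpy, scipy, OpenCV 4.12 (cv2) and the standard library are available. Lean on these libraries where they do the work, as an engineer would, in place of code of your own. Each camera call takes 0.05 s, during which the arm holds its last target. There are 200 camera calls.

## Working session

There is one attempt and no reset: what is moved stays moved. The work goes in short steps, Python scripts to look and compute and a tool call to move; the robot and the scene stay as the last step left them, time stands still between calls to the robot, and variables do not carry over. Pictures are saved under pics/ and viewed, at most 10 in all, crops included, and the job is handed in when it is done.

Besides the shell and the picture viewer there is one more tool, called after "Request:" as name(argument=value, ...), one argument or row to a line, values as JSON. servo_tool: Moves the arm, as the interface text tells. Its arguments: {"type":"object","properties":{"motion":{"type":"array"},"force":{"type":"number"}},"required":["motion"]}

```bash
mkdir -p pics; python3 - <<'E'
from workcell import r,get_image,camera_info
import cv2,numpy as np
np.set_printoptions(precision=4,suppress=True)
for n in("top","side"):
    im=get_image(n);cv2.imwrite(f"pics/{n}0.png",im[...,::-1]);c=camera_info(n);print(n,np.array(c["K"]),np.array(c["pose"]))
o=r.get_obs();print(o)
E
```

```text
top [[464.6931   0.     333.8263]
 [  0.     464.6931 242.8227]
 [  0.       0.       1.    ]] [[-0.0077 -0.9981  0.061   0.4613]
 [-0.9999  0.0081  0.0059  0.094 ]
 [-0.0064 -0.061  -0.9981  1.1292]
 [ 0.      0.      0.      1.    ]]
side [[474.7828   0.     321.4984]
 [  0.     474.7828 241.3977]
 [  0.       0.       1.    ]] [[-0.9997  0.0245 -0.005   0.5347]
 [ 0.0172  0.5287 -0.8486  1.0771]
 [-0.0181 -0.8484 -0.529   0.6676]
 [ 0.      0.      0.      1.    ]]
{'time': 0.1, 'qpos': array([-1.2839,  0.2647,  1.6053,  0.    ,  1.2737, -0.0369]), 'joint_velocities': array([-0.0013, -0.0015, -0.0018, -0.0007, -0.0013, -0.0007]), 'joint_efforts': array([  0.0021, -51.6709, -36.859 ,   0.0001,   0.0064,  -0.    ]), 'ee_pos': array([ 0.2147, -0.6396,  0.4034]), 'tool_rot': array([ 0.9869,  0.1612, -0.0001, -0.001 ]), 'force': array([-0.1185, -0.0258,  0.8901]), 'wrist_torque': array([ 0.0053, -0.0496, -0.0016]), 'gripper_force': 0.0, 'width': 1.0008449491382145}
```

View pics/top0.png

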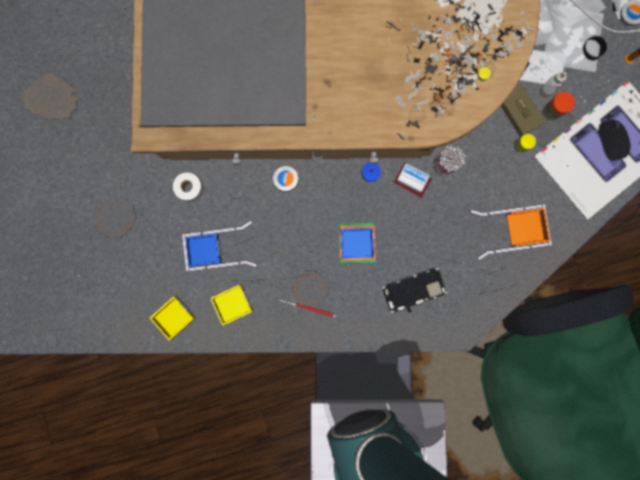

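View pics/side0.png

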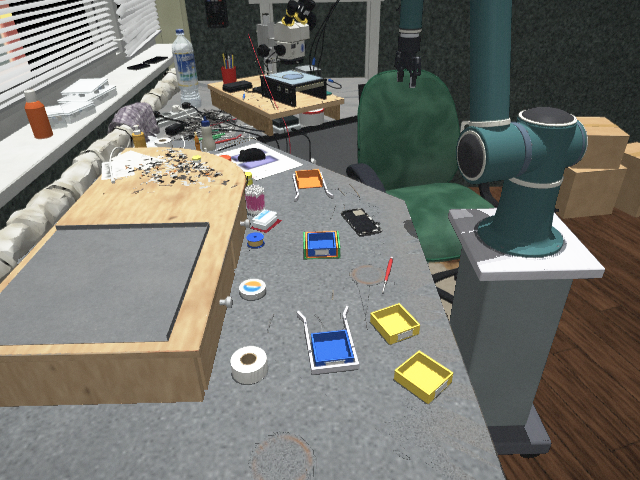

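Top view: the nest is at (358,243), the narrow row with its fixed blue tray at left (203,250), opening to the right. The wide row with its orange tray is at (528,227), opening to the left. Next I rectify those regions to world coordinates.

```bash
cat >h.py <<'E'
import cv2,numpy as np
from workcell import r,get_image,camera_info,find_in,trace
def proj(n,P):
    c=camera_info(n);K=np.array(c["K"]);T=np.linalg.inv(np.array(c["pose"]))
    P=np.atleast_2d(P);q=P@T[:3,:3].T+T[:3,3];q=q@K.T;return q[:,:2]/q[:,2:]
def unproj(n,uv,z):
    c=camera_info(n);K=np.array(c["K"]);T=np.array(c["pose"])
    uv=np.atleast_2d(uv);d=np.c_[uv,np.ones(len(uv))]@np.linalg.inv(K).T@T[:3,:3].T
    s=(z-T[2,3])/d[:,2:];return (T[:3,3]+s*d)[:,:2]
def rect(n,im,x0,x1,y0,y1,z,s=2000):
    # output: right=-y, up=+x ; s px/m
    W=int((y1-y0)*s);H=int((x1-x0)*s)
    src=np.float32([[0,0],[W,0],[W,H],[0,H]]);w=[[x1,y1,z],[x1,y0,z],[x0,y0,z],[x0,y1,z]]
    M=cv2.getPerspectiveTransform(src,np.float32(proj(n,np.array(w))))
    o=cv2.warpPerspective(im,M,(W,H),flags=cv2.INTER_CUBIC|cv2.WARP_INVERSE_MAP)
    o=np.ascontiguousarray(o[...,::-1])
    k=np.arange(np.ceil(x0*50),x1*50+.01)/50
    for x in k: v=int((x1-x)*s);cv2.line(o,(0,v),(W,v),(255,0,255) if round(x*50)%5==0 else (90,90,90),1)
    for y in np.arange(np.ceil(y0*50),y1*50+.01)/50:u=int((y1-y)*s);cv2.line(o,(u,0),(u,H),(255,0,255) if round(y*50)%5==0 else (90,90,90),1)
    return o
E
python3 - <<'E'
from h import *
t=get_image("top");s=get_image("side")
for nm,uv in dict(nest=(358,243),nar=(203,250),wide=(528,227),tapeR=(187,186)).items():print(nm,unproj("top",uv,.02))
hsv=cv2.cvtColor(t,cv2.COLOR_RGB2HSV)
def box(m,z,lab):
    cs,_=cv2.findContours(m.astype(np.uint8),0,2)
    for c in cs:
        if cv2.contourArea(c)<300:continue
        w=unproj("top",c[:,0,:].astype(float),z)*1000
        (a,b),(p,q),g=cv2.minAreaRect(np.float32(w));print(lab,round(a,1),round(b,1),round(p,1),round(q,1),round(g,2))
H,S,V=[hsv[...,i] for i in range(3)]
box((H>100)&(H<125)&(S>120)&(V>100),.02,"blue");box((H>5)&(H<18)&(S>190)&(V>150),.028,"orange")
ims=[rect(n,im,x-.07,x+.07,y-.13,y+.13,z,1500) for x,y,z in((.44,.04,.029),(.43,.33,.012),(.48,-.32,.012)) for n,im in(("top",t),("side",s))]
cv2.imwrite("pics/r1.png",np.vstack([np.hstack(ims[i:i+2]) for i in(0,2,4)])[:,:800])
E
```

```text
nest [[0.52825244 0.04280997]]
nar [[0.51445846 0.41386771]]
wide [[ 0.56328596 -0.36377392]]
tapeR [[0.66944929 0.45404022]]
blue 515.3 414.2 71.7 75.7 7.0
blue 529.4 46.0 67.5 72.9 2.04
orange 562.6 -357.5 77.2 83.6 8.29
```

```bash
python3 - <<'E'
from h import *
t=get_image("top");s=get_image("side")
ims=[rect(n,im,x-.065,x+.065,y-.13,y+.13,z,1500) for x,y,z in((.53,.04,.029),(.52,.36,.012),(.56,-.32,.012)) for n,im in(("top",t),("side",s))]
cv2.imwrite("pics/r2.png",np.vstack([np.hstack(ims[i:i+2]) for i in(0,2,4)]))
E
```

```text
(no output)
```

View pics/r2.png

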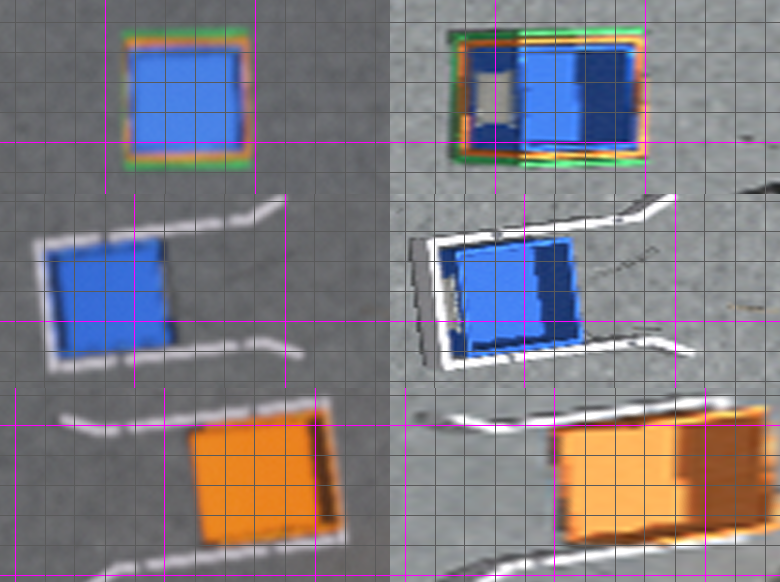

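The nest is centred near (0.529, 0.045), turned about 2°. The narrow row lies near yaw 7° and the wide row near 8°. One fit of the rail lines will refine these.

```bash
python3 - <<'E'
from h import *
t=get_image("top");s=get_image("side")
hs=cv2.cvtColor(t,cv2.COLOR_RGB2HSV)
def rails(n,im,lab,c,th,rng,half):
    # sample perpendicular profiles at z=.012 around expected rails
    u=np.array([-np.sin(th),np.cos(th)]);v=np.array([np.cos(th),np.sin(th)])
    g=im.astype(float).min(2)
    for sg in(1,-1):
        pts=[]
        d=np.arange(-.012,.012,.0005)
        for a in rng:
            P=c+a*u+np.outer(sg*half+d,v);q=proj(n,np.c_[P,np.full(len(P),.012)]).astype(np.float32)
            w=cv2.remap(g.astype(np.float32),q[:,0],q[:,1],1).ravel();w=np.clip(w-w.min()-.4*np.ptp(w),0,None)
            pts.append([a,sg*half+(w*d).sum()/w.sum()])
        p=np.array(pts);k=np.polyfit(*p.T,1);k=np.polyfit(*p[np.abs(np.polyval(k,p[:,0])-p[:,1])<.002].T,1)
        print(lab,n,sg,"yaw",round(np.degrees(th-np.arctan(k[0])),2),"offset at origin mm",round(1000*k[1],1))
for n,im in(("top",t),("side",s)):
    rails(n,im,"nar",np.array([.5244,.3375]),np.radians(6.7),np.arange(-.015,.1,.003),.0415)
    rails(n,im,"wide",np.array([.5508,-.2764]),np.radians(8.3),np.arange(.015,-.1,-.003),.0465)
H,S,V=[hs[...,i] for i in range(3)]
def box(m,z,lab):
    for c in cv2.findContours(m.astype(np.uint8),0,2)[0]:
        if cv2.contourArea(c)>300: print(lab,cv2.minAreaRect(np.float32(unproj("top",c[:,0,:].astype(float),z)*1000)))
m=(S>90)&(V>60);m[:,:320]=0;m[:,395:]=0;m[:200]=0;m[275:]=0
box(m,.031,"nest")
for tg in("small_tray","medium_tray","large_tray"):
    for d in trace("top",tg)[:3]:print(tg,round(d["p"],2),np.round(np.array(d["box"])*[640,480,640,480],0))
E
```

```text
nar top 1 yaw 6.32 offset at origin mm 41.8
nar top -1 yaw 7.5 offset at origin mm -41.2
wide top 1 yaw 8.64 offset at origin mm 47.8
wide top -1 yaw 6.43 offset at origin mm -45.2
nar side 1 yaw 5.97 offset at origin mm 43.0
nar side -1 yaw 8.51 offset at origin mm -40.5
wide side 1 yaw 8.96 offset at origin mm 48.7
wide side -1 yaw 5.38 offset at origin mm -44.2
nest ((534.8145141601562, 45.52311325073242), (80.63585662841797, 80.690185546875), 89.54905700683594)
small_tray 0.65 [213. 286. 250. 323.]
small_tray 0.62 [343. 230. 373. 259.]
small_tray 0.61 [149. 294. 193. 341.]
medium_tray 0.6 [337. 224. 376. 258.]
large_tray 0.53 [342. 221. 376. 262.]
```

Request:
servo_tool(
  motion=[
    [0,0,0,2,0],
    [0,2,3,0,0.12],
    [0,2,4,0,0.12],
    [0,2,4,0,0.12],
    [0,2,4,0,0.12],
    [0,2,4,0,0.12],
    [0,2,4,0,0.12],
    [0,2,4,0,0.12],
    [0,2,4,0,0.12],
    [0,2,4,0,0.12],
  ],
)

```text
time: 1.38
ee_pos: [0.3842, -0.3099, 0.425]
tool_rot: [0.762, 0.648, 0.0, 0.0]
force: [1.3, 0.2, -0.5]
width: 0.001
gripper_force: 0.0
```

Request:
servo_tool(
  motion=[
    [2,1.6,3.6,0,0.1],
    [2,1.6,3.6,0,0.09],
    [2,1.6,3.6,0,0],
    [2,1.6,3.6,0,0],
    [2,1.6,3.6,0,0],
    [2,1.6,3.6,-2,0],
    [2,1.6,3.6,-2,0],
    [2,1.6,3.6,-2,0],
    [2,1.6,3.6,-2,0],
    [2,0,3.6,-2,0],
  ],
)

```text
time: 2.22
ee_pos: [0.5263, 0.0418, 0.3295]
tool_rot: [0.699, 0.715, 0.001, 0.002]
force: [1.5, -0.9, 0.1]
width: 0.236
gripper_force: 0.0
```

Request:
servo_tool(
  motion=[
    [2,0,0,-3,0],
    [2,0,0,-3,0],
    [2,0,0,-2.5,0],
    [2,0,0,0,0],
    [2,0,0,0,0],
    [2,0,0,0,0],
    [2,0,0,0,0],
    [2,0,0,0,0],
    [2,0,0,0,0],
    [2,0,0,0,0],
  ],
)

```text
time: 3.05
ee_pos: [0.5247, 0.0399, 0.2455]
tool_rot: [0.699, 0.715, 0.001, 0.001]
force: [-0.6, -0.6, -1.1]
width: 0.235
gripper_force: 0.0
```

```bash
python3 - <<'E'
from h import *
s=get_image("side");o=r.get_obs();print(o["ee_pos"],o["tool_rot"],o["width"],o["force"])
cv2.imwrite("pics/s1.png",cv2.resize(s[130:290,230:430,::-1],None,fx=3.5,fy=3.5,interpolation=2))
E
```

```text
[0.52452436 0.03986764 0.24519164] [6.99027232e-01 7.15094557e-01 5.97589172e-04 5.88083724e-04] 0.2348083108015735 [ 0.15534137 -0.02300539  0.81574486]
```

View pics/s1.png

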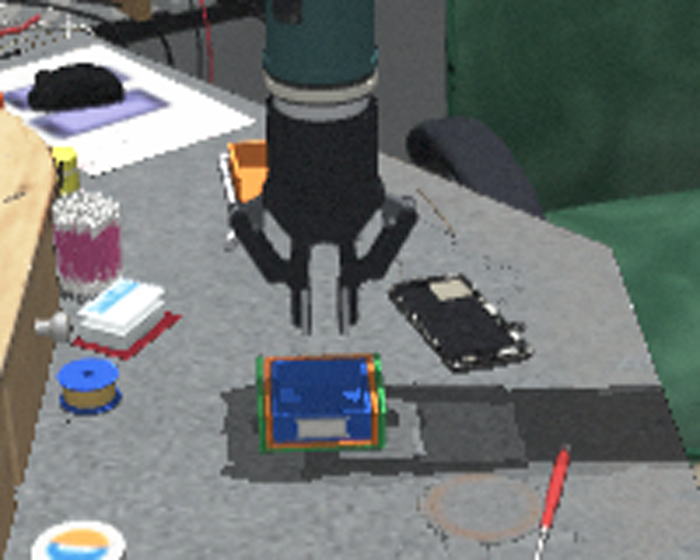

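The gripper stands above the nest with its fingers clear; the tips at crop (325,335) line up with the blue tray (320,400). Now lowering.

Request:
servo_tool(
  motion=[
    [2,0.4,0.5,0,0],
    [2,0,0,-2,0],
    [2,0,0,-2,0],
    [2,0,0,-1,0],
    [2,0,0,-0.5,0],
    [2,0,0,0,0],
    [2,0,0,0,0],
    [2,0,0,0,0],
    [2,0,0,0,0],
    [2,0,0,0,0],
  ],
)

```text
time: 3.93
ee_pos: [0.5287, 0.0451, 0.1902]
tool_rot: [0.699, 0.715, 0.001, 0.001]
force: [0.3, -0.1, 0.6]
width: 0.235
gripper_force: 0.0
```

```bash
python3 - <<'E'
from h import *
s=get_image("side");o=r.get_obs();print(o["ee_pos"],o["force"])
cv2.imwrite("pics/s2.png",cv2.resize(s[190:280,270:370,::-1],None,fx=6,fy=6,interpolation=2))
E
```

```text
[0.52860247 0.04502022 0.19005439] [-0.44989254  0.64673207 -0.81836339]
```

View pics/s2.png

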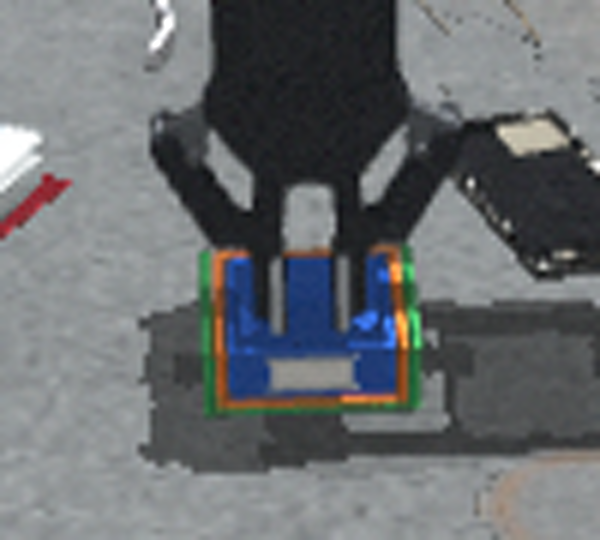

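Request:
servo_tool(
  motion=[
    [2,0,0,-0.3,0],
    [2,0,0,-0.3,0],
    [2,0,0,0,0],
    [2,0,0.8,0,0],
    [2,0,0.8,0,0],
    [2,0,0.6,0,0],
    [2,0,0.4,0,0],
    [2,0,0.5,0,0],
    [2,0,0.5,0,0],
    [2,0,0.5,0,0],
  ],
)

```text
time: 4.82
ee_pos: [0.5282, 0.0866, 0.1833]
tool_rot: [0.699, 0.715, 0.0, 0.0]
force: [0.3, 0.2, 0.9]
width: 0.232
gripper_force: 0.2
```

```bash
python3 - <<'E'
from h import *
s=get_image("side");o=r.get_obs();print(o["ee_pos"],o["force"])
cv2.imwrite("pics/s3.png",cv2.resize(s[190:290,270:370,::-1],None,fx=5,fy=5,interpolation=2))
E
```

```text
[0.52822505 0.08722842 0.18330154] [-0.13687575  0.58628691  0.22467237]
```

View pics/s3.png

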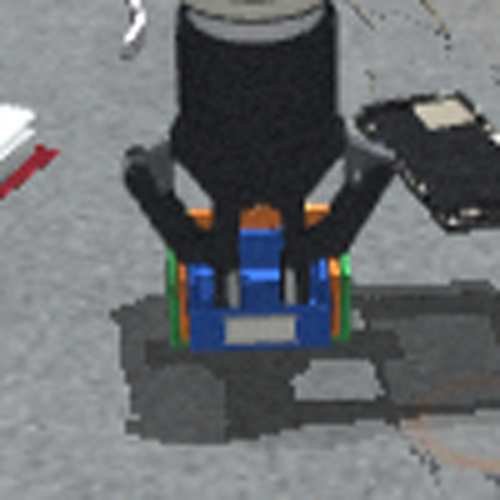

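The blue tray is sliding out of the nest's open end, with its front wall past the green tray's edge. I keep towing.

Request:
servo_tool(
  motion=[
    [2,0,0.8,0,0],
    [2,0,0.8,0,0],
    [2,0,0.8,0,0],
    [2,0,0.8,0,0],
    [2,0,0.8,0,0],
    [2,0,0.8,0,0],
    [2,0,0.8,0,0],
    [2,0,0.8,0,0],
    [2,0,0.5,0,0],
    [2,0,0,0,0],
  ],
)

```text
time: 5.7
ee_pos: [0.5282, 0.1562, 0.1833]
tool_rot: [0.699, 0.716, 0.0, -0.0]
force: [0.4, -0.2, -0.0]
width: 0.233
gripper_force: 0.0
```

Request:
servo_tool(
  motion=[
    [2,0.03,0.8,0,0.01],
    [2,0.03,0.8,0,0.01],
    [2,0.04,0.8,0,0.01],
    [2,0.04,0.8,-0.1,0.01],
    [2,0.05,0.8,-0.1,0.01],
    [2,0.05,0.8,0,0.01],
    [2,0.05,0.8,0,0.01],
    [2,0.05,0.8,0,0.01],
    [2,0.05,0.6,0,0.01],
    [2,0,0.3,0,0.01],
  ],
)

```text
time: 6.53
ee_pos: [0.5322, 0.2291, 0.1812]
tool_rot: [0.662, 0.75, 0.0, 0.0]
force: [-0.1, -1.0, 0.4]
width: 0.232
gripper_force: 0.3
```

```bash
python3 - <<'E'
from h import *
t=get_image("top");s=get_image("side");o=r.get_obs();print(o["ee_pos"],o["force"])
cv2.imwrite("pics/c4.png",np.hstack([rect("top",t,.45,.61,.0,.47,.024,850),rect("side",s,.45,.61,.0,.47,.024,850)]))
E
```

```text
[0.53214953 0.22871209 0.18130636] [-0.32471524 -0.47275702  0.24925751]
```

View pics/c4.png

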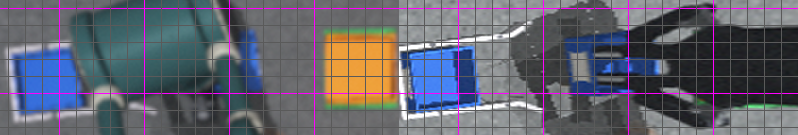

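Request:
servo_tool(
  motion=[
    [2,0,0.8,0,0],
    [2,0,0.8,0,0],
    [2,0,0.8,0,0],
    [2,0,0.8,0,0],
    [2,0,0.8,0,0],
    [2,0,0.9,0,0],
    [2,-0.09,0.7,0,0],
    [2,-0.09,0.7,0,0],
    [2,-0.09,0.7,0,0],
    [2,-0.04,0.3,0,0],
  ],
)

```text
time: 7.47
ee_pos: [0.5288, 0.3021, 0.1813]
tool_rot: [0.662, 0.749, 0.0, -0.0]
force: [-0.5, -1.3, 0.7]
width: 0.234
gripper_force: 0.4
```

```bash
python3 - <<'E'
from h import *
s=get_image("side");o=r.get_obs();print(o["ee_pos"],o["force"])
cv2.imwrite("pics/s5.png",cv2.resize(s[240:390,270:400,::-1],None,fx=4,fy=4,interpolation=2))
E
```

```text
[0.52882068 0.30221228 0.18130781] [-0.22722303  0.46235482  0.23145472]
```

View pics/s5.png

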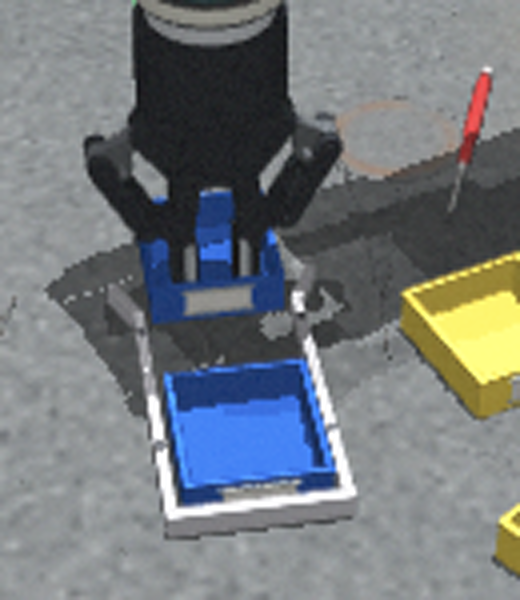

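The tray is centred between the flares and aligned. I continue in.

Request:
servo_tool(
  motion=[
    [2,-0.07,0.6,0,0],
    [2,-0.07,0.6,0,0],
    [2,-0.07,0.6,0,0],
    [2,-0.07,0.6,0,0],
    [2,-0.07,0.6,0,0],
    [2,-0.07,0.6,0,0],
    [2,-0.07,0.6,0,0],
    [2,-0.05,0.4,0,0],
    [2,-0.03,0.2,0,0],
    [2,0,0,0,0],
  ],
)

```text
time: 8.35
ee_pos: [0.5233, 0.3496, 0.1813]
tool_rot: [0.662, 0.749, 0.0, 0.0]
force: [0.7, 0.2, 0.3]
width: 0.23
gripper_force: 0.0
```

Request:
servo_tool(
  motion=[
    [2,-0.02,0.15,0,0],
    [2,-0.02,0.15,0,0],
    [2,-0.02,0.15,0,0],
    [2,-0.02,0.15,0,0],
    [2,-0.02,0.15,0,0],
    [2,-0.02,0.15,0,0],
    [2,0,0.1,0,0],
    [2,0,0.1,0,0],
    [2,0,0,0,0],
    [2,0,0,0,0],
  ],
)

```text
time: 9.18
ee_pos: [0.5221, 0.3602, 0.1813]
tool_rot: [0.662, 0.749, 0.0, -0.0]
force: [0.1, 0.1, 0.6]
width: 0.231
gripper_force: 0.0
```

Request:
servo_tool(
  motion=[
    [2,0,0.1,0,0],
    [2,0,0.1,0,0],
    [2,0,0.1,0,0],
    [2,0,0.1,0,0],
    [2,0,0.1,0,0],
    [2,0,0,0,0],
    [2,0,0,0,0],
    [2,0,0,0,0],
    [2,0,0,0,0],
    [2,0,0,0,0],
  ],
)

```text
time: 10.02
ee_pos: [0.5221, 0.365, 0.1813]
tool_rot: [0.662, 0.749, 0.0, -0.0]
force: [0.1, 0.9, -0.4]
width: 0.232
gripper_force: 0.0
```

```bash
python3 - <<'E'
from h import *
s=get_image("side");o=r.get_obs();print(o["ee_pos"],o["force"])
cv2.imwrite("pics/s6.png",cv2.resize(s[270:390,280:380,::-1],None,fx=5,fy=5,interpolation=2))
E
```

```text
[0.52208679 0.36504475 0.18126402] [-0.15343276 -1.08338114  0.34674941]
```

View pics/s6.png

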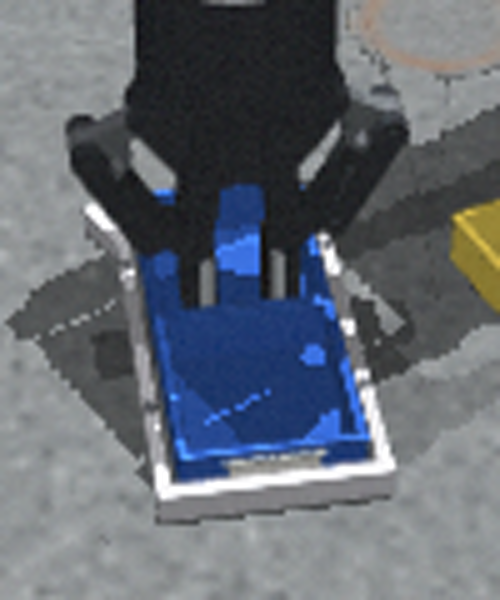

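The tray is almost closed up to the fixed one. I now push slowly and watch for contact force.

Request:
servo_tool(
  motion=[
    [2,0,0.05,0,0],
    [2,0,0.05,0,0],
    [2,0,0.05,0,0],
    [2,0,0.05,0,0],
    [2,0,0.05,0,0],
    [2,0,0.05,0,0],
    [2,0,0,0,0],
    [2,0,0,0,0],
    [2,0,0,0,0],
    [2,0,0,0,0],
  ],
)

```text
time: 10.9
ee_pos: [0.5222, 0.3662, 0.1812]
tool_rot: [0.662, 0.749, -0.002, 0.001]
force: [0.5, -8.3, 4.0]
width: 0.234
gripper_force: 4.6
```

Contact shows: −8 N, and the TCP stopped at y=0.366. I back off and lift out.

Request:
servo_tool(
  motion=[
    [2,0.05,-0.4,0,0],
    [2,0.06,-0.6,0,0],
    [2,0.06,-0.6,0,0],
    [2,0,0,0,0],
    [2,0,0,1.5,0],
    [2,0,0,3,0],
    [2,0,0,3,0],
    [2,0,-2,3,0],
    [2,0,-4,0,-0.05],
    [2,0,-4,0,-0.05],
  ],
)

```text
time: 11.73
ee_pos: [0.525, 0.2528, 0.2898]
tool_rot: [0.699, 0.715, 0.004, 0.001]
force: [1.0, -0.5, -0.4]
width: 0.234
gripper_force: 0.0
```

Request:
servo_tool(
  motion=[
    [2,0,-3.5,0,0],
    [2,0,-3.5,0,0],
    [2,0,-3.5,0,0],
    [2,0,-3.5,0,0],
    [2,0,-2,0,0],
    [2,0,0,0,0],
    [2,0,0,0,0],
    [2,0,0,0,0],
    [2,0,0,0,0],
    [2,0,0,0,0],
  ],
)

```text
time: 12.57
ee_pos: [0.5238, 0.0932, 0.2862]
tool_rot: [0.698, 0.716, 0.0, -0.0]
force: [-0.6, -0.3, -0.1]
width: 0.237
gripper_force: 0.0
```

```bash
python3 - <<'E'
from h import *
t=get_image("top");s=get_image("side");o=r.get_obs();print(o["ee_pos"],o["tool_rot"])
cv2.imwrite("pics/c7.png",np.vstack([cv2.resize(np.hstack([s[200:400,270:400,::-1],t[190:290,160:410,::-1].repeat(2,0)[:200]]),None,fx=2,fy=2)]))
E
```

```text
[0.5238042  0.09300934 0.28619925] [ 6.98362830e-01  7.15743917e-01  3.92638178e-05 -4.63618171e-05]
```

View pics/c7.png

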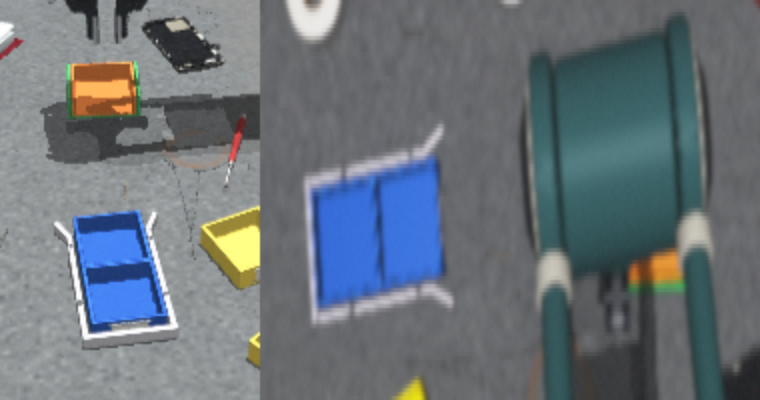

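The blue tray sits in the narrow row against the fixed tray at crop (110,265), and the nest stands undisturbed. Before lowering, I check numerically that the green tray hasn't shifted.

```bash
python3 - <<'E'
from h import *
a=cv2.imread("pics/side0.png")[...,::-1];b=get_image("side")
for n,i in(("before",a),("now",b)):
    h=cv2.cvtColor(np.ascontiguousarray(i),cv2.COLOR_RGB2HSV)[225:265,295:348].astype(int);H,S,V=h[...,0],h[...,1],h[...,2]
    for c,m in(("green",(H>45)&(H<85)&(S>100)),("orange",(H>4)&(H<20)&(S>130))):
        y,x=np.nonzero(m);print(n,c,x.min()+295,x.max()+295,y.min()+225,y.max()+225,len(x))
E
```

```text
before green 303 339 231 258 118
before orange 305 337 231 257 101
now green 303 339 231 258 118
now orange 306 337 231 257 810
```

Request:
servo_tool(
  motion=[
    [3,0.4,-2.3,0,0],
    [3,0,-2.3,0,0],
    [3,0,0,-3,0],
    [3,0,0,-2.5,0],
    [3,0,0,-1.5,0],
    [3,0,0,0,0],
    [3,0,0,0,0],
    [3,0,0,0,0],
    [3,0,0,0,0],
    [3,0,0,0,0],
  ],
)

```text
time: 13.55
ee_pos: [0.5287, 0.0463, 0.2178]
tool_rot: [0.699, 0.715, 0.001, 0.001]
force: [0.5, -0.7, 0.6]
width: 0.349
gripper_force: 0.0
```

Request:
servo_tool(
  motion=[
    [3,0,0,-1.5,0],
    [3,0,0,-1.2,0],
    [3,0,0,-0.6,0],
    [3,0,0,-0.3,0],
    [3,0,0,0,0],
    [3,0,0,0,0],
    [3,0,0,0,0],
    [3,0,0,0,0],
    [3,0,0,0,0],
    [3,0,0,0,0],
  ],
)

```text
time: 14.38
ee_pos: [0.528, 0.046, 0.1806]
tool_rot: [0.699, 0.715, 0.0, 0.0]
force: [0.2, 0.4, 0.4]
width: 0.353
gripper_force: 0.0
```

Request:
servo_tool(
  motion=[
    [3,0,-0.7,0,0],
    [3,0,-0.7,0,0],
    [3,0.01,-0.6,0,0],
    [3,0.01,-0.4,0,0],
    [3,0.01,-0.3,0,0],
    [3,0.01,-0.4,0,0],
    [3,0.01,-0.5,0,0],
    [3,0.01,-0.5,0,0],
    [3,0.01,-0.5,0,0],
    [3,0.01,-0.5,0,0],
  ],
)

```text
time: 15.22
ee_pos: [0.5286, -0.0054, 0.1802]
tool_rot: [0.699, 0.715, -0.0, -0.0]
force: [-0.2, 1.0, 0.3]
width: 0.349
gripper_force: 0.6
```

```bash
python3 - <<'E'
from h import *
b=get_image("side");print(r.get_obs()["force"])
h=cv2.cvtColor(np.ascontiguousarray(b),cv2.COLOR_RGB2HSV)[215:265,295:348].astype(int);H,S,V=h[...,0],h[...,1],h[...,2]
for c,m in(("green",(H>45)&(H<85)&(S>100)),("orange",(H>4)&(H<20)&(S>130))):
        y,x=np.nonzero(m);print(c,x.min()+295,x.max()+295,y.min()+215,y.max()+215,len(x))
E
```

```text
[ 0.26303713 -0.92032778  0.14221513]
green 303 339 231 258 302
orange 305 337 226 252 677
```

Orange is moving and green is staying put. I continue towing.

Request:
servo_tool(
  motion=[
    [3,0.02,-0.7,0,0],
    [3,0.02,-0.8,0,0],
    [3,0.02,-0.8,0,0],
    [3,0.02,-0.8,0,0],
    [3,0.02,-0.8,0,0],
    [3,0.02,-0.8,0,0],
    [3,0.02,-0.8,0,0],
    [3,0.02,-0.8,0,0],
    [3,0.02,-0.8,0,0],
    [3,0.02,-0.4,0,0],
  ],
)

```text
time: 16.1
ee_pos: [0.5306, -0.0811, 0.1803]
tool_rot: [0.699, 0.715, -0.0, 0.0]
force: [-0.3, 1.4, -0.8]
width: 0.352
gripper_force: 0.6
```

```bash
cat >chk.py <<'E'
from h import *
b=get_image("side");o=r.get_obs();print(o["ee_pos"],o["force"])
h=cv2.cvtColor(np.ascontiguousarray(b),cv2.COLOR_RGB2HSV)[160:265,285:348].astype(int);H,S,V=h[...,0],h[...,1],h[...,2]
for c,m in(("green",(H>45)&(H<85)&(S>100)),("orange",(H>4)&(H<20)&(S>130))):
        y,x=np.nonzero(m);print(c,x.min()+285,x.max()+285,y.min()+160,y.max()+160,len(x))
E
python3 chk.py
```

```text
[ 0.53073242 -0.08135997  0.1803204 ] [-0.44469284 -0.56840207 -0.64858028]
green 303 339 231 258 699
orange 296 335 170 237 761
```

Request:
servo_tool(
  motion=[
    [3,0.05,-0.7,0,0.01],
    [3,0.07,-0.8,0,0.012],
    [3,0.08,-0.8,0,0.012],
    [3,0.08,-0.8,0,0.012],
    [3,0.08,-0.8,0,0.012],
    [3,0.08,-0.8,0,0.012],
    [3,0.08,-0.8,0,0.012],
    [3,0.08,-0.8,0,0.012],
    [3,0.08,-0.8,0,0.012],
    [3,0.08,-0.6,0,0.012],
  ],
)

```text
time: 16.98
ee_pos: [0.5383, -0.1575, 0.1803]
tool_rot: [0.655, 0.756, 0.0, -0.0]
force: [0.6, 2.0, 0.8]
width: 0.345
gripper_force: 0.8
```

Request:
servo_tool(
  motion=[
    [3,0.08,-0.7,0,0],
    [3,0.08,-0.7,0,0],
    [3,0.08,-0.7,0,0],
    [3,0.08,-0.7,0,0],
    [3,0.08,-0.7,0,0],
    [3,0.08,-0.7,0,0],
    [3,0.08,-0.7,0,0],
    [3,0.05,-0.5,0,0],
    [3,0,-0.2,0,0],
    [3,0,0,0,0],
  ],
)

```text
time: 17.82
ee_pos: [0.5444, -0.2137, 0.1803]
tool_rot: [0.656, 0.755, -0.0, 0.0]
force: [-0.3, -0.5, 0.5]
width: 0.354
gripper_force: 0.0
```

```bash
python3 - <<'E'
from h import *
o=r.get_obs();q=o["tool_rot"];print(o["ee_pos"],2*np.arctan2(q[1],q[0])-np.pi/2,o["force"])
for n in("side","top"):
    im=get_image(n);cv2.imwrite(f"pics/{n}8.png",im[...,::-1])
    h=cv2.cvtColor(im,cv2.COLOR_RGB2HSV).astype(int);m=(h[...,0]>4)&(h[...,0]<20)&(h[...,1]>(130 if n=="side" else 190))&(h[...,2]>110)
    if n=="side":m[:150]=0;m[265:]=0;m[:,:280]=0;m[:,350:]=0
    else:m[:190]=0;m[270:]=0;m[:,400:]*=True;m[:,:380]=0;m[:,560:]=0
    for c in cv2.findContours(m.astype(np.uint8),0,2)[0]:
        if cv2.contourArea(c)>15:
            w=unproj(n,c[:,0].astype(float),.028)*1000;print(n,c[:,0].min(0),c[:,0].max(0),w.min(0).round(),w.max(0).round())
E
```

```text
[ 0.54439376 -0.21372656  0.18026281] 0.14055797057287722 [-0.27319627 -0.49857364  0.50318146]
side [301 193] [331 214] [ 497. -229.] [586. -96.]
side [310 180] [319 187] [ 531. -323.] [ 559. -272.]
side [299 174] [305 184] [ 575. -373.] [ 595. -295.]
top [436 221] [464 254] [ 500. -208.] [ 578. -142.]
```

The orange tray spans x 0.497–0.586, centred on the row line at 8° as expected. I tow it in.

Request:
servo_tool(
  motion=[
    [3,0.09,-0.6,0,0],
    [3,0.09,-0.6,0,0],
    [3,0.09,-0.6,0,0],
    [3,0.09,-0.6,0,0],
    [3,0.09,-0.6,0,0],
    [3,0.09,-0.6,0,0],
    [3,0.09,-0.6,0,0],
    [3,0.07,-0.5,0,0],
    [3,0.03,-0.2,0,0],
    [3,0,0,0,0],
  ],
)

```text
time: 18.75
ee_pos: [0.5518, -0.2627, 0.1804]
tool_rot: [0.656, 0.755, -0.0, 0.0]
force: [0.3, -0.3, 0.2]
width: 0.352
gripper_force: 0.0
```

Request:
servo_tool(
  motion=[
    [3,0.04,-0.3,0,0],
    [3,0.06,-0.4,0,0],
    [3,0.06,-0.4,0,0],
    [3,0.06,-0.4,0,0],
    [3,0.06,-0.4,0,0],
    [3,0.06,-0.4,0,0],
    [3,0.04,-0.3,0,0],
    [3,0.03,-0.2,0,0],
    [3,0,0,0,0],
    [3,0,0,0,0],
  ],
)

```text
time: 19.58
ee_pos: [0.5557, -0.2904, 0.1802]
tool_rot: [0.656, 0.755, -0.0, 0.0]
force: [0.7, 0.0, -0.4]
width: 0.35
gripper_force: 0.0
```

Request:
servo_tool(
  motion=[
    [3,0.01,-0.1,0,0],
    [3,0.01,-0.1,0,0],
    [3,0.01,-0.1,0,0],
    [3,0.01,-0.1,0,0],
    [3,0.01,-0.1,0,0],
    [3,0.01,-0.1,0,0],
    [3,0.01,-0.1,0,0],
    [3,0.01,-0.1,0,0],
    [3,0.01,-0.1,0,0],
    [3,0,0,0,0],
  ],
)

```text
time: 20.42
ee_pos: [0.5566, -0.2992, 0.1802]
tool_rot: [0.656, 0.755, -0.0, 0.0]
force: [-0.0, 0.3, -1.2]
width: 0.354
gripper_force: 0.2
```

Request:
servo_tool(
  motion=[
    [3,0,-0.05,0,0],
    [3,0.01,-0.05,0,0],
    [3,0,-0.05,0,0],
    [3,0.01,-0.05,0,0],
    [3,0,-0.05,0,0],
    [3,0.01,-0.05,0,0],
    [3,0,0,0,0],
    [3,0,0,0,0],
    [3,0,0,0,0],
    [3,0,0,0,0],
  ],
)

```text
time: 21.25
ee_pos: [0.5569, -0.3021, 0.1802]
tool_rot: [0.656, 0.755, -0.0, 0.0]
force: [0.2, 0.2, -0.5]
width: 0.352
gripper_force: 0.2
```

Request:
servo_tool(
  motion=[
    [3,0,-0.05,0,0],
    [3,0.01,-0.05,0,0],
    [3,0,-0.05,0,0],
    [3,0.01,-0.05,0,0],
    [3,0,-0.05,0,0],
    [3,0.01,-0.05,0,0],
    [3,0,0,0,0],
    [3,0,0,0,0],
    [3,0,0,0,0],
    [3,0,0,0,0],
  ],
)

```text
time: 22.08
ee_pos: [0.5572, -0.3051, 0.1803]
tool_rot: [0.656, 0.755, -0.0, 0.0]
force: [-0.7, 0.9, 0.0]
width: 0.349
gripper_force: 0.2
```

Request:
servo_tool(
  motion=[
    [3,0,-0.05,0,0],
    [3,0.01,-0.05,0,0],
    [3,0,-0.05,0,0],
    [3,0.01,-0.05,0,0],
    [3,0,-0.05,0,0],
    [3,0.01,-0.05,0,0],
    [3,0,0,0,0],
    [3,0,0,0,0],
    [3,0,0,0,0],
    [3,0,0,0,0],
  ],
)

```text
time: 22.92
ee_pos: [0.5575, -0.3081, 0.1802]
tool_rot: [0.656, 0.755, -0.0, 0.0]
force: [-1.1, 0.9, 0.4]
width: 0.35
gripper_force: 0.2
```

```bash
python3 - <<'E'
from h import *
o=r.get_obs();print(o["ee_pos"],o["force"])
im=get_image("side");g=cv2.cvtColor(im,cv2.COLOR_RGB2HSV).astype(int)
# brightness/sat profile along the row, at lateral offsets, at z=.028
th=.14;u=np.array([-np.sin(th),np.cos(th)]);v=np.array([np.cos(th),np.sin(th)])
for off in(-.0385,.0385):
    s=np.arange(.06,-.1,-.004);P=np.array([.5523,-.2762])+np.outer(s,u)+off*v
    q=proj("side",np.c_[P,np.full(len(P),.028)]).round().astype(int);print(off,[(int(1000*a),*im[y,x].tolist()) for a,(x,y) in zip(s,q)][::2])
E
```

```text
[ 0.55748816 -0.30806359  0.1802464 ] [-1.13751449  0.93635593  0.43912822]
-0.0385 [(60, 118, 118, 120), (51, 118, 117, 121), (43, 208, 208, 215), (35, 202, 201, 205), (27, 117, 118, 121), (19, 194, 131, 87), (11, 129, 121, 119), (3, 225, 157, 99), (-4, 158, 115, 82), (-12, 122, 115, 119), (-20, 175, 130, 102), (-28, 237, 237, 241), (-36, 117, 85, 66), (-44, 158, 136, 117), (-52, 215, 181, 164), (-60, 252, 167, 84), (-68, 252, 164, 84), (-76, 253, 230, 182), (-84, 45, 38, 36), (-92, 28, 25, 30)]
0.0385 [(60, 135, 77, 42), (51, 133, 74, 36), (43, 131, 74, 36), (35, 122, 69, 34), (27, 133, 76, 39), (19, 131, 74, 35), (11, 130, 73, 37), (3, 135, 76, 36), (-4, 140, 76, 36), (-12, 137, 77, 37), (-20, 143, 79, 40), (-28, 145, 82, 42), (-36, 146, 82, 42), (-44, 138, 78, 40), (-52, 176, 98, 48), (-60, 239, 140, 72), (-68, 187, 100, 50), (-76, 127, 100, 56), (-84, 51, 47, 43), (-92, 29, 30, 34)]
```

No contact yet. In the narrow row contact also came about 5 mm past the estimate, so I continue slowly.

Request:
servo_tool(
  motion=[
    [3,0,-0.05,0,0],
    [3,0.01,-0.05,0,0],
    [3,0,-0.05,0,0],
    [3,0.01,-0.05,0,0],
    [3,0,-0.05,0,0],
    [3,0.01,-0.05,0,0],
    [3,0,0,0,0],
    [3,0,0,0,0],
    [3,0,0,0,0],
    [3,0,0,0,0],
  ],
)

```text
time: 23.8
ee_pos: [0.5578, -0.3104, 0.1802]
tool_rot: [0.656, 0.755, 0.0, -0.001]
force: [0.2, 4.8, 2.3]
width: 0.351
gripper_force: 2.5
```

Request:
servo_tool(
  motion=[
    [3,0,-0.05,0,0],
    [3,0,-0.05,0,0],
    [3,0,-0.05,0,0],
    [3,0,0,0,0],
    [3,0,0,0,0],
    [3,0,0,0,0],
    [3,0,0,0,0],
    [3,0,0,0,0],
    [3,0,0,0,0],
    [3,0,0,0,0],
  ],
)

```text
time: 24.63
ee_pos: [0.5579, -0.3109, 0.1802]
tool_rot: [0.656, 0.755, 0.001, -0.001]
force: [-0.2, 9.3, 3.7]
width: 0.349
gripper_force: 4.6
```

The stop is firm. I back off, lift, and move clear.

Request:
servo_tool(
  motion=[
    [3,-0.03,0.4,0,0],
    [3,-0.08,0.6,0,0],
    [3,-0.08,0.6,0,0],
    [3,0,0,0,0],
    [3,0,0,1.5,0],
    [3,0,0,3,0],
    [3,0,0,3,0],
    [3,0,0,3,0],
    [3,-1,4,2,0],
    [3,-1,4,2,0],
  ],
)

```text
time: 25.47
ee_pos: [0.5382, -0.2249, 0.3241]
tool_rot: [0.657, 0.754, 0.0, 0.002]
force: [-0.2, 0.7, -0.2]
width: 0.35
gripper_force: 0.0
```

Request:
servo_tool(
  motion=[
    [3,-0.5,3.5,2,0],
    [3,-0.5,3.5,2,0],
    [3,0,3.5,2,0],
    [3,0,2,0,0],
    [3,0,0,0,0],
    [3,0,0,0,0],
    [3,0,0,0,0],
    [3,0,0,0,0],
    [3,0,0,0,0],
    [3,0,0,0,0],
  ],
)

```text
time: 26.3
ee_pos: [0.5276, -0.0997, 0.3809]
tool_rot: [0.656, 0.755, -0.0, -0.001]
force: [-0.4, 0.0, -0.3]
width: 0.355
gripper_force: 0.0
```

```bash
python3 - <<'E'
from h import *
print(r.get_obs()["ee_pos"])
a=cv2.imread("pics/side0.png")[...,::-1];im=get_image("side");t=get_image("top")
for n,i in(("side",im),("top",t)):
    h=cv2.cvtColor(i,cv2.COLOR_RGB2HSV).astype(int);m=(h[...,0]>4)&(h[...,0]<20)&(h[...,1]>(110 if n=="side" else 190))&(h[...,2]>90)
    if n=="side":m[:150]=0;m[225:]=0;m[:,:285]=0;m[:,345:]=0
    else:m[:190]=0;m[290:]=0;m[:,:380]=0;m[:,560:]=0
    for c in cv2.findContours(m.astype(np.uint8),0,2)[0]:
        if cv2.contourArea(c)>15: print(n,c[:,0].min(0),c[:,0].max(0),cv2.minAreaRect(np.float32(unproj(n,c[:,0].astype(float),.028)*1000)))
h=cv2.cvtColor(im,cv2.COLOR_RGB2HSV).astype(int)[225:265,290:345];y,x=np.nonzero((h[...,0]>45)&(h[...,0]<85)&(h[...,1]>100));print("green",x.min()+290,x.max()+290,y.min()+225,y.max()+225)
# gap profile in the side view along row, mid-floor & rims
th=.14;u=np.array([-np.sin(th),np.cos(th)]);v=np.array([np.cos(th),np.sin(th)])
d=np.abs(im.astype(int)-a).max(2)>60;d[:150]=0
for st in [x for x in cv2.connectedComponentsWithStats(d.astype(np.uint8))[2][1:] if x[4]>25]:print("changed",st)
E
```

```text
[ 0.52762805 -0.09974507  0.38088402]
side [295 169] [325 199] ((559.7400512695312, -299.8924865722656), (83.8463134765625, 219.5030975341797), 6.391139030456543)
green 303 339 231 258
changed [463 150  23  31 109]
changed [487 150  12  10  60]
changed [526 152  65  51 663]
changed [505 167   8  12  36]
changed [527 177  40  26 258]
changed [297 179  29  22 481]
changed [520 180   6   6  26]
changed [449 209  45  26 703]
changed [ 285  215   64   43 1449]
changed [403 220  11   8  53]
changed [340 226  82  23 954]
changed [510 246  35   9 230]
changed [473 254  76  18 987]
changed [307 305  39  37 900]
```

Request:
servo_tool(
  motion=[
    [3,0,4,0,0],
    [3,0,4,0,0],
    [3,0,4,0,0],
    [3,0,4,0,0],
    [3,0,4,0,0],
    [3,0,4,0,0],
    [3,0,4,0,0],
    [3,0,0,0,0],
    [3,0,0,0,0],
    [3,0,0,0,0],
  ],
)

```text
time: 27.23
ee_pos: [0.5277, 0.1811, 0.3813]
tool_rot: [0.655, 0.755, -0.001, 0.0]
force: [-0.2, -0.6, -0.2]
width: 0.352
gripper_force: 0.0
```

```bash
python3 - <<'E'
from h import *
i=get_image("top");h=cv2.cvtColor(i,cv2.COLOR_RGB2HSV).astype(int);m=(h[...,0]>3)&(h[...,0]<20)&(h[...,1]>170)&(h[...,2]>90)
m[:190]=0;m[280:]=0;m[:,:420]=0;m[:,570:]=0
for c in cv2.findContours(m.astype(np.uint8),0,2)[0]:
    if cv2.contourArea(c)>15: print(c[:,0].min(0),c[:,0].max(0),cv2.minAreaRect(np.float32(unproj("top",c[:,0].astype(float),.028)*1000)))
th=.14;u=np.array([-np.sin(th),np.cos(th)]);v=np.array([np.cos(th),np.sin(th)])
s=np.arange(.06,-.14,-.004)
for off in(-.02,.02):
    q=proj("top",np.c_[np.array([.5523,-.2762])+np.outer(s,u)+off*v,np.full(len(s),.028)]).round().astype(int)
    print(off,[(round(1000*a),int(i[y,x,0]),int(i[y,x,2])) for a,(x,y) in zip(s,q)])
E
```

```text
[474 209] [548 248] ((558.1915283203125, -319.101318359375), (78.85398864746094, 168.77479553222656), 6.394393444061279)
-0.02 [(60, 105, 107), (56, 107, 107), (52, 107, 108), (48, 105, 106), (44, 131, 79), (40, 197, 55), (36, 236, 42), (32, 236, 37), (28, 237, 40), (24, 236, 39), (20, 236, 41), (16, 236, 39), (12, 236, 40), (8, 236, 36), (4, 236, 34), (0, 236, 36), (-4, 236, 35), (-8, 236, 35), (-12, 236, 36), (-16, 236, 33), (-20, 236, 35), (-24, 236, 36), (-28, 235, 34), (-32, 232, 32), (-36, 169, 28), (-40, 94, 27), (-44, 118, 26), (-48, 211, 29), (-52, 235, 29), (-56, 236, 32), (-60, 235, 29), (-64, 236, 30), (-68, 236, 29), (-72, 236, 29), (-76, 237, 35), (-80, 236, 30), (-84, 236, 29), (-88, 236, 29), (-92, 236, 29), (-96, 237, 35), (-100, 236, 31), (-104, 236, 29), (-108, 235, 28), (-112, 226, 29), (-116, 188, 24), (-120, 89, 25), (-124, 101, 30), (-128, 142, 50), (-132, 164, 104), (-136, 106, 104)]
0.02 [(60, 99, 99), (56, 100, 102), (52, 102, 104), (48, 100, 102), (44, 119, 90), (40, 165, 72), (36, 231, 40), (32, 236, 38), (28, 236, 39), (24, 236, 37), (20, 236, 36), (16, 236, 40), (12, 236, 37), (8, 236, 37), (4, 236, 37), (0, 237, 37), (-4, 236, 36), (-8, 236, 36), (-12, 236, 36), (-16, 236, 36), (-20, 235, 30), (-24, 236, 32), (-28, 237, 34), (-32, 234, 33), (-36, 177, 30), (-40, 90, 26), (-44, 98, 26), (-48, 202, 27), (-52, 235, 30), (-56, 236, 31), (-60, 237, 33), (-64, 236, 31), (-68, 236, 29), (-72, 235, 27), (-76, 236, 31), (-80, 237, 34), (-84, 235, 28), (-88, 236, 31), (-92, 236, 34), (-96, 236, 35), (-100, 235, 29), (-104, 236, 29), (-108, 236, 32), (-112, 231, 33), (-116, 212, 30), (-120, 110, 28), (-124, 94, 34), (-128, 136, 56), (-132, 165, 108), (-136, 109, 106)]
```

```bash
python3 -c "
from workcell import r
print(r.hand_in())"
```

```text
the job is handed in; nothing more can be done
None
```

The blue tray is in the narrow row and the orange tray in the wide row, each pushed up against its fixed tray until the force showed contact; the green tray did not move, and the job was handed in at about 27 s.

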